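# Heft cartons, pack the heaviest at the bottom, snap the case shut

## Robot

A 6-joint arm with a two-finger parallel gripper is mounted at the origin on the work surface; the furniture and walls round the work are solid. World frame = base frame: x ahead of the robot, y to its left, z up, the work surface at z = 0. Lengths are in m, angles in rad, forces in N, time in s.
With the tool pointing down it reaches from about 0.25 to 0.725 m from the base axis. Payload 4 kg.
Tool frame: the origin (TCP) lies between the finger pads; the fingertips stand 11 mm ahead of it and the grasp point (between the pads) lies 8 mm behind it (bot.tip_extent is the distance from the TCP to the fingertips, in m); z points along the fingers, y is the line along which they close (so a half turn about z gives the same grasp; the last joint's range is limited). The gripper opens to 85 mm and grips with 20 to 120 N. Pads are 22 mm wide; open, the fingers measure 114 mm over their backs; the gripper's body (76 mm by 85 mm) begins 54 mm behind the grasp point. The pads swing forward as they close: fully open they stand 13 mm farther back than shut.
Start: joints at [1.314, 0.241, 0.005, 1.335, 0, 1.571], TCP at [0.127, 0.484, 0.22] pointing down, gripper open.
Joint ranges: [-2.72, 2.72], [-1.05, 1.87], [-1.09, 1.28], [-1.99, 2.15], [-1.42, 1.44], [-3.14, 3.14]. Speed limits (rad/s): [2.79, 2.79, 3.14, 3.14, 3.14, 3.14].

## Interface

Orientations are given as a unit quaternion [x, y, z, w].
In Python, from workcell import bot gives the robot as it stands. The module is installed in compiled form; this text tells all that it offers.
- The arm moves only by the tool drive_tool, never from a script. Its argument "rows" is a list of rows, each an object of numbers: "dx", "dy", "dz": the shift along the tool's x, y, z in units of 50 mm (1.0 is 50 mm); "wx", "wy", "wz": the turn, a rotation vector about the tool's x, y, z in units of 5 degrees (1.0 is 5 degrees); "hand": the finger opening in mm, from 0 to 85.4. A call has 1 to 20 rows; each row is the pose to reach, as a shift and turn from the pose commanded when the call began, along the tool's axes at that moment; what a row does not reach only later rows make up. A row lasts 1/10 s, in which the tool goes at most 50 mm and 8.59 degrees, less where a joint would pass 70% of its speed; a pose out of reach is approached as far as the arm can. A call with a gripper value outside its range is refused whole. The fingers move at their own pace and stop on an object; the grip force is fixed at half the most. Time passes only in rows, so rows that repeat a pose let the fingers close. It gives the time, the measured TCP pose, the force, the opening and the grip force at its end, in the units of the state.
- bot.get_obs(): the state, without advancing time (a new reading comes with each control period).
- bot.camera(name): name is "scene" or "top"; returns the picture (420x560x3 uint8, red, green, blue); there is no depth.
- bot.get_calibration(name): a dict with "vfov" (degrees; the focal length in pixels is half the picture's height over the tangent of half this angle, whatever the lens; pixels are square), "cx", "cy" (the principal point, pixels), "origin" and "rotation" of the camera in the world. Camera axes: x right, y up, looking along -z (the intrinsics and any distortion apply to the point x, -y, -z); pixel columns grow to the right and rows downward; lengths in m; the calibration is good to about 2 mm. A picture is of the moment at which its call begins. get_calibration takes no time and is no camera call.
- bot.job_done(): hands the job in; it is judged then, once.
Trained networks look in the newest picture that a camera, given by its name, has taken for a name from the list of things; names that differ only in an ending like _2 or _b are one class to them, and where a whole thing is asked for, a point or a joint stands for the part that bears it (a point fixed in the world has none). Each returns a list of dicts, best first, with "score" (0 to 1); they miss things now and then, are a little off and sometimes report something else, mostly with a low value. They report only what shows in the picture. A call takes as long as a camera call.
- bot.look_for(camera, thing): "extent" ([centre column, centre row, width, height] in pixels, round what is visible of it).
- bot.outline_of(camera, thing): "region" (420x560 bool, what is visible of it) and "extent" ([centre column, centre row, width, height] in pixels, round what is visible of it).
The state is a dict: "clock": time; "joint_pos": joint angles; "joint_vel": joint speeds; "tau": joint torques, N m; "eef_pos": TCP position; "tool_rot": TCP orientation; "ft_force": force on the tool from outside, world axes, zero at the start; "ft_torque": the same for the moment, N m; "grip_width": finger opening in m; "grasp_force": force on a finger pad.
Only numpy, scipy, OpenCV 4.12 (cv2) and the standard library are available. Lean on these libraries where they do the work, as an engineer would, in place of code of your own. Each camera call takes 0.05 s, during which the arm holds its last target. There are 200 camera calls.

## Task

The three equal brown cartons look alike, but one is nearly empty and the other two are filled to different weights, which can only be felt by lifting them. Stack the two heavier ones flat in the open bay of the grey case, the heaviest first at the bottom and the second heaviest on top of it, and leave the lightest standing on the board outside the case. Then push the case's sliding lid shut by its tab until it snaps home, without forcing it, and leave the other things on the board where they are.

Things in the scene. Friction and masses are not known exactly. Their poses are not given: they have to be found in the camera images.
- carton_a: one of three outwardly identical brown cardboard cartons, 60 x 90 x 45 mm (x, y, z); origin at the centre of the underside, z up, y along the 90 mm side. The three weigh between 0.1 and 1 kg, each differently (by at least 0.1 kg); which is which can only be felt. It starts standing flat on the board
- carton_b: one of three outwardly identical brown cardboard cartons, 60 x 90 x 45 mm (x, y, z); origin at the centre of the underside, z up, y along the 90 mm side. The three weigh between 0.1 and 1 kg, each differently (by at least 0.1 kg); which is which can only be felt. It starts standing flat on the board
- carton_c: one of three outwardly identical brown cardboard cartons, 60 x 90 x 45 mm (x, y, z); origin at the centre of the underside, z up, y along the 90 mm side. The three weigh between 0.1 and 1 kg, each differently (by at least 0.1 kg); which is which can only be felt. It starts standing flat on the board
- case: grey plastic case, fixed to the plywood board (the board's top is at z = 0.200), 178 x 275 mm (x, y) and 102 mm high to its wall tops, 115 mm to the top of the lid rails; origin on its underside, 89 mm from each long side, 130 mm from the bay's end and 145 mm from the other end; its y axis runs along its length from the open bay (-y part) to the covered part (+y part)
- bay_floor (a point): centre of the floor of the case's open bay, 5 mm above the board, axes as the case's. The bay is 168 mm (x) by 120 mm (y) inside and 97 mm deep; the lid rails on the two long sides narrow its mouth to 162 mm in x. Two flat cartons (90 mm) fit under the lid with 8 mm to spare; the lid slides from 103 to 109 mm above the case's underside
- lid (a joint): sliding lid of the case, an aluminium plate with an upright tab at its tail: 0 = shut, grows in m as it slides open along the case's +y; 0.12 to 0.13 at the start, when the bay is open. It slides with about 1 N. From 14 mm to 6 mm before shut a sprung detent resists with about 10 N at most; past that it snaps to 0 by itself and is held there by about 8 N
- lid_push (a point): on the outer (+y) face of the lid's tab, where to push it toward the case's -y; the tab is 70 mm wide (x), 8 mm thick (y) and reaches from 13 mm below this point (the lid's top) to 13 mm above it; the rails, 81 mm or more to either side of the lid's middle, stand 7 mm below this point. Moves with the lid
- tape_roll: roll of tape, 55 mm across, 19 mm high, bystander; origin under its centre
- carton_ferrule: smaller brown carton, 50 x 70 x 35 mm, not one of the three, bystander; origin under its centre

How it is judged:
By the outcome, as a careful person would: the job done as asked, in the order asked, and still so for the second after the job is handed in, with the robot touching nothing.
It also fails if it takes over 72 s, if anything falls off the work surface, if the arm or the gripper's body presses on something with over 40 N, if the wrist force passes 120 N, or if a joint passes its speed limit or range.

## Working session

There is one attempt and no reset: what is moved stays moved. The work goes in short steps, Python scripts to look and compute and a tool call to move; the robot and the scene stay as the last step left them, time stands still between calls to the robot, and variables do not carry over. Pictures are saved under pics/ and viewed, at most 10 in all, crops included, and the job is handed in when it is done.

Besides the shell and the picture viewer there is one more tool, called after "Emit:" as a command line: name --argument value ..., lists and objects as JSON in quotes. drive_tool: Moves the arm, as the interface text tells. Its arguments: {"type":"object","properties":{"rows":{"type":"array","items":{"type":"object","properties":{"dx":{"type":"number"},"dy":{"type":"number"},"dz":{"type":"number"},"wx":{"type":"number"},"wy":{"type":"number"},"wz":{"type":"number"},"hand":{"type":"number"}}}}},"required":["rows"]}

```bash
mkdir -p pics
cat > h.py <<'E'
from workcell import bot
import numpy as np, cv2
def ray(cam,u,v):
    c=bot.get_calibration(cam); f=210/np.tan(np.radians(c['vfov'])/2)
    d=np.array(c['rotation'])@np.array([(u-c['cx'])/f,-(v-c['cy'])/f,-1.0]); return np.array(c['origin']),d
def at(cam,u,v,z):
    o,d=ray(cam,u,v); return o+d*(z-o[2])/d[2]
def proj(cam,p):
    c=bot.get_calibration(cam); f=210/np.tan(np.radians(c['vfov'])/2)
    q=np.array(c['rotation']).T@(np.array(p)-np.array(c['origin'])); return c['cx']-f*q[0]/q[2], c['cy']+f*q[1]/q[2]
def snap(cam,name):
    im=bot.camera(cam); cv2.imwrite(f'pics/{name}.png',im[:,:,::-1]); return im
E
python3 - <<'E'
from h import *
for c in('scene','top'):
    snap(c,c+'0'); print(c,bot.get_calibration(c))
ims=[cv2.imread(f'pics/{c}0.png') for c in('scene','top')]
np.set_printoptions(precision=4,suppress=True)
for t in('carton_a','case','lid','lid_push','tape_roll','carton_ferrule'):
    for r in bot.outline_of('top',t):
        m=r['region'].astype(np.uint8); cs,_=cv2.findContours(m,0,2)
        if cs: print(t,round(r['score'],2),np.round(r['extent'],1),cv2.minAreaRect(max(cs,key=cv2.contourArea)))
o=bot.get_obs();print(o['clock'],o['eef_pos'],o['tool_rot'],o['grip_width'],bot.tip_extent)
E
```

```text
scene {'vfov': 42.642190979722166, 'cx': 283.61544513984967, 'cy': 217.75997910567838, 'origin': array([ 1.38499154, -0.03979685,  1.16965308]), 'rotation': array([0.26345269, 0.27860896, 0.68282285, 0.62187031])}
top {'vfov': 56.248474386023965, 'cx': 276.9220212971104, 'cy': 210.41800957656608, 'origin': array([ 0.45968133, -0.108865  ,  1.19889063]), 'rotation': array([-0.02930475,  0.01005682,  0.70874497, -0.70478412])}
carton_a 0.95 [304.4 173.6  43.5  35.9] ((304.5754699707031, 174.23583984375), (37.774147033691406, 27.60947036743164), 15.945395469665527)
carton_a 0.81 [302.  238.4  36.6  37.7] ((300.0074157714844, 238.48324584960938), (37.381465911865234, 24.530441284179688), 23.749494552612305)
carton_a 0.67 [369.1 212.1  46.1  39.1] ((370.9123840332031, 210.73941040039062), (25.656187057495117, 41.12535858154297), 67.83365631103516)
case 0.65 [186.3 183.4 129.4  81.8] ((185.0, 183.5), (79.0, 126.0), 90.0)
case 0.53 [304.4 173.6  40.8  37. ] ((304.4266052246094, 174.57798767089844), (37.16366195678711, 26.914918899536133), 16.699243545532227)
lid 0.95 [156.5 182.7  73.   70.2] ((155.5, 182.5), (69.0, 67.0), 90.0)
lid_push 0.72 [154.9 182.7  65.8  66. ] ((154.5, 182.5), (69.0, 67.0), 90.0)
tape_roll 0.51 [377.3 272.5  23.2  25.8] ((374.5, 271.5), (21.0, 21.0), 90.0)
carton_ferrule 0.74 [384.4 156.4  30.8  32. ] ((384.6476745605469, 156.49667358398438), (19.907337188720703, 30.803123474121094), 55.00797653198242)
0.4 [0.127  0.4835 0.2194] [ 0.128   0.9918 -0.0002 -0.    ] 0.08511458717263669 0.011
```

View pics/top0.png

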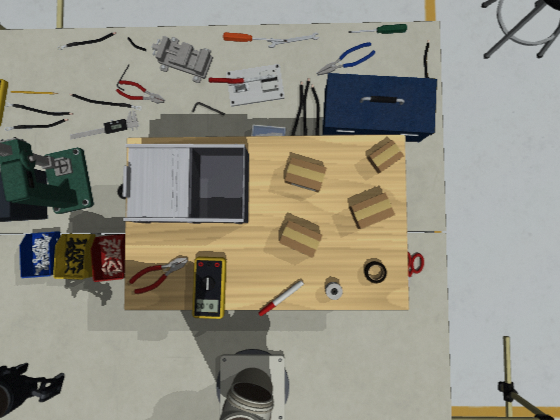

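View pics/scene0.png

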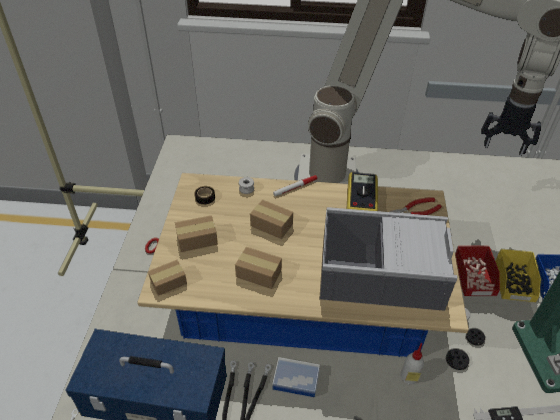

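```bash
cat > fix.py <<'E'
s=open('h.py').read()
s=s.replace("import numpy as np, cv2","import numpy as np, cv2\nfrom scipy.spatial.transform import Rotation as R\nnp.set_printoptions(precision=4,suppress=True)")
s=s.replace("np.array(c['rotation'])","R.from_quat(c['rotation']).as_matrix()")
open('h.py','w').write(s)
E
python3 fix.py
python3 - <<'E'
from h import *
im=cv2.imread('pics/top0.png'); cv2.imwrite('pics/top0c.png',cv2.resize(im[125:285,270:420],None,fx=3.7,fy=3.7,interpolation=cv2.INTER_CUBIC)); cv2.imwrite('pics/top0d.png',cv2.resize(im[130:230,115:260],None,fx=5,fy=5,interpolation=cv2.INTER_CUBIC))
for n,p in dict(board=[0,0,.2],base=[0,0,0]).items(): print(n,proj('top',p))
for u,v in [(304.6,174.2),(300,238.5),(370.9,210.7)]: print(at('top',u,v,.225))
E
```

```text
board (np.float64(244.95813533185236), np.float64(418.1571979276341))
base (np.float64(252.22496187462698), np.float64(386.5520290084146))
[ 0.604  -0.1519  0.225 ]
[ 0.4442 -0.1391  0.225 ]
[ 0.5119 -0.3144  0.225 ]
```

View pics/top0c.png

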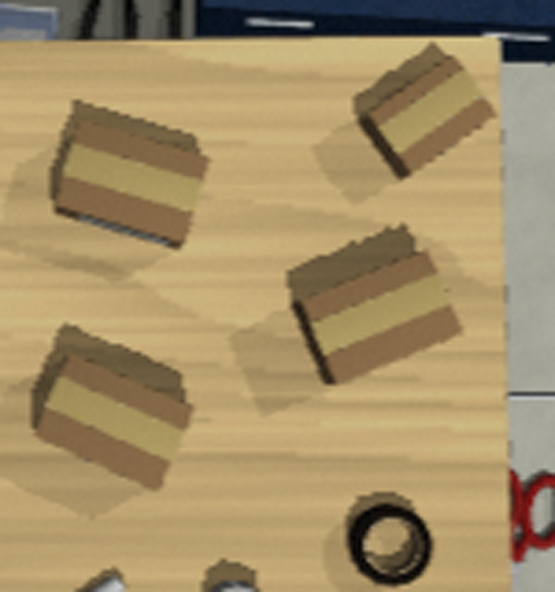

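View pics/top0d.png

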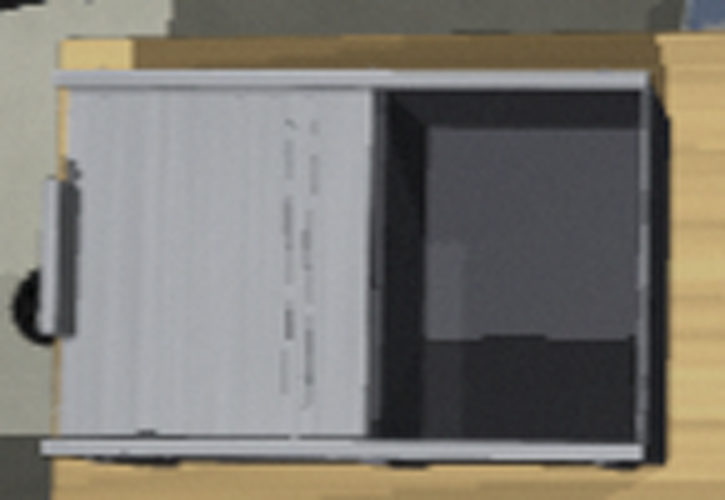

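```bash
cat > fit.py <<'E'
from h import *
from scipy.optimize import least_squares
def box(x,y,a,l=.09,w=.06,h=.045,z=.2):
    c,s=np.cos(a),np.sin(a)
    return [[x+c*u*l/2-s*v*w/2,y+s*u*l/2+c*v*w/2,z+k] for k in(0,h) for u,v in((1,1),(1,-1),(-1,-1),(-1,1))]
def hullmask(cam,P):
    m=np.zeros((840,1120),np.uint8); q=np.array([proj(cam,p) for p in P])
    cv2.fillConvexPoly(m,cv2.convexHull(np.round((q*2+.5)*16).astype(np.int32)),255,shift=4); return m>0
def maskfit(masks,x0):
    from scipy.optimize import minimize
    M={c:cv2.resize(m.astype(np.uint8),(1120,840),interpolation=0)>0 for c,m in masks.items()}
    def cost(v):
        t=0
        for c,m in M.items():
            h=hullmask(c,box(v[0]/10,v[1]/10,v[2])); t+=1-(h&m).sum()/(h|m).sum()
        return t
    v=np.array([x0[0]*10,x0[1]*10,x0[2]])
    r=minimize(cost,v,method='Nelder-Mead',options=dict(initial_simplex=[v,v+[.1,0,0],v+[0,.1,0],v+[0,0,.1]]))
    return [r.x[0]/10,r.x[1]/10,r.x[2]],r.fun
E
python3 - <<'E'
from fit import *
C=dict(P=[(80,119),(209,158),(182,247),(56,207)],Q=[(67,353),(192,405),(162,490),(36,430)],S=[(295,300),(437,250),(463,328),(333,383)])
bot.camera('scene');bot.camera('top')
D={c:bot.outline_of(c,'carton_a') for c in('scene','top')}
for n,c in C.items():
    W=np.array([at('top',270+u/3.7,125+v/3.7,.245) for u,v in c]); m=W.mean(0)
    e=W[1]-W[0]+W[2]-W[3]; L=np.linalg.norm(e)/2; w=np.linalg.norm(W[3]-W[0]+W[2]-W[1])/2; a=np.arctan2(e[1],e[0])
    a=(a+np.pi)%np.pi
    print(n,m,a,'size',L,w)
    ms={}
    for cam in D:
        u,v=proj(cam,[m[0],m[1],.225])
        b=[r for r in D[cam] if np.hypot(r['extent'][0]-u,r['extent'][1]-v)<12]
        if b: ms[cam]=b[0]['region']
    for k in ms: print('  ',k,maskfit({k:ms[k]},[m[0],m[1],a]))
    print('  both',maskfit(ms,[m[0],m[1],a]))
for n,(u,v),z in [('railFR',(650,72),.315),('railNR',(643,458),.315),('railFL',(55,70),.315),('railNL',(42,458),.315),('bayRf',(650,85),.302),('bayRn',(645,440),.302),('tabtopL f',(47,178),.335),('tab n',(40,336),.335),('lidfrontf',(372,90),.309),('lidfn',(366,436),.309)]:
    print(n,at('top',115+u/5,130+v/5,z))
E
```

```text
P [ 0.6006 -0.1534  0.245 ] 1.2591270350047985 size 0.08794992973308793 0.061105194943124365
   scene ([np.float64(0.6033284910112726), np.float64(-0.15432437160401158), np.float64(1.2749847527486677)], np.float64(0.044875152785053274))
   top ([np.float64(0.6029109453056789), np.float64(-0.1512525251490627), np.float64(1.2770060323470482)], np.float64(0.04581475978207028))
  both ([np.float64(0.6027670097133062), np.float64(-0.15212096799096103), np.float64(1.269887810964499)], np.float64(0.11300880364367905))
Q [ 0.4449 -0.1406  0.245 ] 1.1465366010388869 size 0.0895831082550944 0.05652169940880849Traceback (most recent call last):
  File "<stdin>", line 15, in <module>
  File "fit.py", line 18, in maskfit
    r=minimize(cost,v,method='Nelder-Mead',options=dict(initial_simplex=[v,v+[.1,0,0],v+[0,.1,0],v+[0,0,.1]]))
    res = _minimize_neldermead(fun, x0, args, callback, bounds=bounds,
                               **options)
    fxr = func(xr)
    fx = function(np.copy(x), *(wrapper_args + args))
  File "fit.py", line 15, in cost
    h=hullmask(c,box(v[0]/10,v[1]/10,v[2])); t+=1-(h&m).sum()/(h|m).sum()
  File "fit.py", line 7, in hullmask
    m=np.zeros((840,1120),np.uint8); q=np.array([proj(cam,p) for p in P])
                                                 ~~~~^^^^^^^
  File "h.py", line 11, in proj
    c=bot.get_calibration(cam); f=210/np.tan(np.radians(c['vfov'])/2)
ValueError: time passes only in moves, steps and waits
```

```bash
cat > fix.py <<'E'
s=open('h.py').read()
s=s.replace("bot.get_calibration(cam)","cal(cam)").replace("def ray","import functools\ncal=functools.cache(lambda c:bot.get_calibration(c))\ndef ray",1)
open('h.py','w').write(s)
E
python3 fix.py
python3 - <<'E'
from fit import *
C=dict(P=[(80,119),(209,158),(182,247),(56,207)],Q=[(67,353),(192,405),(162,490),(36,430)],S=[(295,300),(437,250),(463,328),(333,383)])
bot.camera('scene');bot.camera('top')
D={c:bot.outline_of(c,'carton_a') for c in('scene','top')}
for n,c in C.items():
    W=np.array([at('top',270+u/3.7,125+v/3.7,.245) for u,v in c]); m=W.mean(0)
    e=W[1]-W[0]+W[2]-W[3]; L=np.linalg.norm(e)/2; w=np.linalg.norm(W[3]-W[0]+W[2]-W[1])/2; a=np.arctan2(e[1],e[0])
    a=(a+np.pi)%np.pi
    print(n,m,a,'size',L,w)
    ms={}
    for cam in D:
        u,v=proj(cam,[m[0],m[1],.225])
        b=[r for r in D[cam] if np.hypot(r['extent'][0]-u,r['extent'][1]-v)<12]
        if b: ms[cam]=b[0]['region']
    for k in ms: print('  ',k,np.array(maskfit({k:ms[k]},[m[0],m[1],a])[0]))
    print('  both',np.array(maskfit(ms,[m[0],m[1],a])[0]))
for n,(u,v),z in [('railFR',(650,72),.315),('railNR',(643,458),.315),('railFL',(55,70),.315),('railNL',(42,458),.315),('bayRf',(650,85),.302),('bayRn',(645,440),.302),('tabtopL f',(47,178),.335),('tab n',(40,336),.335),('lidfrontf',(372,90),.309),('lidfn',(366,436),.309)]:
    print(n,at('top',115+u/5,130+v/5,z))
print(bot.get_obs()['clock'])
E
```

```text
P [ 0.6006 -0.1534  0.245 ] 1.2591270350047985 size 0.08794992973308793 0.061105194943124365
   scene [ 0.6017 -0.1548  1.2677]
  both [ 0.6017 -0.1548  1.2677]
Q [ 0.4449 -0.1406  0.245 ] 1.1465366010388869 size 0.0895831082550944 0.05652169940880849
   scene [ 0.4445 -0.1424  1.1601]
   top [ 0.4448 -0.1385  1.1402]
  both [ 0.4444 -0.1397  1.1392]
S [ 0.512  -0.3158  0.245 ] 1.933791685381498 size 0.09509295588232689 0.056374212365079106
   scene [ 0.5107 -0.3166  1.939 ]
   top [ 0.5126 -0.315   1.9436]
  both [ 0.5128 -0.3158  1.9517]
railFR [ 0.6603 -0.0128  0.315 ]
railNR [ 0.4842 -0.0096  0.315 ]
railFL [0.6642 0.2616 0.315 ]
railNL [0.4858 0.2646 0.315 ]
bayRf [ 0.6571 -0.0114  0.302 ]
bayRn [ 0.4928 -0.0091  0.302 ]
tabtopL f [0.6107 0.256  0.335 ]
tab n [0.5396 0.258  0.335 ]
lidfrontf [0.6547 0.1163 0.309 ]
lidfn [0.4952 0.1178 0.309 ]
0.8
```

```bash
cat > plan.py <<'E'
import sys
from h import *
def plan(*T):
    "targets (x,y,z,psi_deg): rows' numbers from the pose held now"
    o=bot.get_obs(); r=R.from_quat(o['tool_rot']); M=r.as_matrix(); psi=np.degrees(np.arctan2(M[1,1],M[0,1]))
    print('t',round(o['clock'],2),'pos',np.array(o['eef_pos']),'psi',round(psi,2),'tilt',M[:,2],'F',np.array(o['ft_force']),'w',round(o['grip_width'],4),'g',round(float(np.max(o['grasp_force'])),1))
    for x,y,z,p in T:
        d=M.T@(np.array([x,y,z])-o['eef_pos'])/.05; n=np.linalg.norm(d)
        W=R.from_euler('z',p,degrees=True).as_matrix()@np.array([[0,1,0],[1,0,0],[0,0,-1.]])
        w=np.degrees((r.inv()*R.from_matrix(W)).as_rotvec())/5
        print(np.round(d,3),'w',np.round(w,2),'rows>=%.1f'%max(n,np.abs(w[2])*5/8.59))
if __name__=='__main__': plan(*[tuple(map(float,a.split(','))) for a in sys.argv[1:]])
E
python3 plan.py .127,.4835,.4,75.3 .4445,-.14,.4,-24.4  .4445,-.14,.28,-24.4 .4445,-.14,.217,-24.4
```

```text
t 0.8 pos [0.127  0.4836 0.2196] psi 75.29 tilt [ 0.0001  0.0001 -1.    ] F [ 0.6398 -0.1163 -0.3161] w 0.0853 g 0.0
[-0.001 -0.002 -3.609] w [ 0.  0. -0.] rows>=3.6
[ -9.31 -10.45  -3.61] w [ 0.   -0.   19.94] rows>=14.5
[ -9.31  -10.451  -1.21 ] w [ 0.   -0.   19.94] rows>=14.0
[ -9.31  -10.451   0.05 ] w [ 0.   -0.   19.94] rows>=14.0
```

Emit:
drive_tool --rows '[{"dz":-3.6,"hand":80},{"dz":-3.6,"hand":80},{"dz":-3.6,"hand":80},{"dx":-9.31,"dy":-10.45,"dz":-3.2,"wz":19.94,"hand":80},{"dx":-9.31,"dy":-10.45,"dz":-3.2,"wz":19.94,"hand":80},{"dx":-9.31,"dy":-10.45,"dz":-3.2,"wz":19.94,"hand":80},{"dx":-9.31,"dy":-10.45,"dz":-3.2,"wz":19.94,"hand":80},{"dx":-9.31,"dy":-10.45,"dz":-3.2,"wz":19.94,"hand":80},{"dx":-9.31,"dy":-10.45,"dz":-3.2,"wz":19.94,"hand":80},{"dx":-9.31,"dy":-10.45,"dz":-3.2,"wz":19.94,"hand":80},{"dx":-9.31,"dy":-10.45,"dz":-3.2,"wz":19.94,"hand":80},{"dx":-9.31,"dy":-10.45,"dz":-3.2,"wz":19.94,"hand":80},{"dx":-9.31,"dy":-10.45,"dz":-3.2,"wz":19.94,"hand":80},{"dx":-9.31,"dy":-10.45,"dz":-3.2,"wz":19.94,"hand":80},{"dx":-9.31,"dy":-10.45,"dz":-3.2,"wz":19.94,"hand":80},{"dx":-9.31,"dy":-10.45,"dz":-3.2,"wz":19.94,"hand":80},{"dx":-9.31,"dy":-10.45,"dz":-3.2,"wz":19.94,"hand":80},{"dx":-9.31,"dy":-10.45,"dz":-3.2,"wz":19.94,"hand":80},{"dx":-9.31,"dy":-10.45,"dz":-3.2,"wz":19.94,"hand":80},{"dx":-9.31,"dy":-10.45,"dz":-3.2,"wz":19.94,"hand":80}]'

```text
invalid input at $.rows[0]: expected keys dx, dy, dz, wx, wy, wz, hand
```

```bash
python3 plan.py  .4445,-.14,.28,-24.4 .4445,-.14,.217,-24.4
```

```text
t 0.8 pos [0.127  0.4836 0.2196] psi 75.29 tilt [ 0.0001  0.0001 -1.    ] F [ 0.6398 -0.1163 -0.3161] w 0.0853 g 0.0
[ -9.31  -10.451  -1.21 ] w [ 0.   -0.   19.94] rows>=14.0
[ -9.31  -10.451   0.05 ] w [ 0.   -0.   19.94] rows>=14.0
```

All keys are required.

Emit:
drive_tool --rows '[{"dx":0,"dy":0,"dz":-3.6,"wx":0,"wy":0,"wz":0,"hand":80},{"dx":0,"dy":0,"dz":-3.6,"wx":0,"wy":0,"wz":0,"hand":80},{"dx":0,"dy":0,"dz":-3.6,"wx":0,"wy":0,"wz":0,"hand":80},{"dx":-9.31,"dy":-10.45,"dz":-3.2,"wx":0,"wy":0,"wz":19.94,"hand":80},{"dx":-9.31,"dy":-10.45,"dz":-3.2,"wx":0,"wy":0,"wz":19.94,"hand":80},{"dx":-9.31,"dy":-10.45,"dz":-3.2,"wx":0,"wy":0,"wz":19.94,"hand":80},{"dx":-9.31,"dy":-10.45,"dz":-3.2,"wx":0,"wy":0,"wz":19.94,"hand":80},{"dx":-9.31,"dy":-10.45,"dz":-3.2,"wx":0,"wy":0,"wz":19.94,"hand":80},{"dx":-9.31,"dy":-10.45,"dz":-3.2,"wx":0,"wy":0,"wz":19.94,"hand":80},{"dx":-9.31,"dy":-10.45,"dz":-3.2,"wx":0,"wy":0,"wz":19.94,"hand":80},{"dx":-9.31,"dy":-10.45,"dz":-3.2,"wx":0,"wy":0,"wz":19.94,"hand":80},{"dx":-9.31,"dy":-10.45,"dz":-3.2,"wx":0,"wy":0,"wz":19.94,"hand":80},{"dx":-9.31,"dy":-10.45,"dz":-3.2,"wx":0,"wy":0,"wz":19.94,"hand":80},{"dx":-9.31,"dy":-10.45,"dz":-3.2,"wx":0,"wy":0,"wz":19.94,"hand":80},{"dx":-9.31,"dy":-10.45,"dz":-3.2,"wx":0,"wy":0,"wz":19.94,"hand":80},{"dx":-9.31,"dy":-10.45,"dz":-3.2,"wx":0,"wy":0,"wz":19.94,"hand":80},{"dx":-9.31,"dy":-10.45,"dz":-3.2,"wx":0,"wy":0,"wz":19.94,"hand":80},{"dx":-9.31,"dy":-10.45,"dz":-3.2,"wx":0,"wy":0,"wz":19.94,"hand":80},{"dx":-9.31,"dy":-10.45,"dz":-3.2,"wx":0,"wy":0,"wz":19.94,"hand":80}]'

```text
clock: 2.7
eef_pos: [0.4445, -0.141, 0.3786]
tool_rot: [0.841, 0.54, -0.001, -0.001]
ft_force: [-0.5, -0.4, 0.6]
grip_width: 0.0801
grasp_force: 0.0
```

```bash
python3 plan.py  .4445,-.14,.28,-24.4 .4445,-.14,.217,-24.4
```

```text
t 2.7 pos [ 0.4445 -0.141   0.3786] psi -24.57 tilt [-0.002  0.001 -1.   ] F [-0.5409 -0.3687  0.6028] w 0.0801 g 0.0
[ 0.017 -0.004  1.972] w [-0.03 -0.   -0.03] rows>=2.0
[ 0.017 -0.001  3.232] w [-0.03 -0.   -0.03] rows>=3.2
```

Emit:
drive_tool --rows '[{"dx":0,"dy":0,"dz":1.0,"wx":0,"wy":0,"wz":0,"hand":80},{"dx":0,"dy":0,"dz":2.0,"wx":0,"wy":0,"wz":0,"hand":80},{"dx":0,"dy":0,"dz":2.7,"wx":0,"wy":0,"wz":0,"hand":80},{"dx":0,"dy":0,"dz":3.2,"wx":0,"wy":0,"wz":0,"hand":80},{"dx":0,"dy":0,"dz":3.23,"wx":0,"wy":0,"wz":0,"hand":80},{"dx":0,"dy":0,"dz":3.23,"wx":0,"wy":0,"wz":0,"hand":55},{"dx":0,"dy":0,"dz":3.23,"wx":0,"wy":0,"wz":0,"hand":55},{"dx":0,"dy":0,"dz":3.23,"wx":0,"wy":0,"wz":0,"hand":55},{"dx":0,"dy":0,"dz":3.23,"wx":0,"wy":0,"wz":0,"hand":55},{"dx":0,"dy":0,"dz":3.23,"wx":0,"wy":0,"wz":0,"hand":55},{"dx":0,"dy":0,"dz":3.23,"wx":0,"wy":0,"wz":0,"hand":55}]'

```text
clock: 3.8
eef_pos: [0.446, -0.14, 0.2205]
tool_rot: [0.841, 0.542, 0.002, 0.002]
ft_force: [-0.1, 2.1, 7.9]
grip_width: 0.0581
grasp_force: 65.6
```

```bash
python3 plan.py
```

```text
t 3.8 pos [ 0.446  -0.14    0.2205] psi -24.39 tilt [ 0.0048 -0.0005 -1.    ] F [-0.0679  2.13    7.8569] w 0.0581 g 65.6
```

Emit:
drive_tool --rows '[{"dx":0,"dy":0,"dz":-0.3,"wx":0,"wy":0,"wz":0,"hand":55},{"dx":0,"dy":0,"dz":-0.7,"wx":0,"wy":0,"wz":0,"hand":55},{"dx":0,"dy":0,"dz":-0.8,"wx":0,"wy":0,"wz":0,"hand":55},{"dx":0,"dy":0,"dz":-0.8,"wx":0,"wy":0,"wz":0,"hand":55},{"dx":0,"dy":0,"dz":-0.8,"wx":0,"wy":0,"wz":0,"hand":55},{"dx":0,"dy":0,"dz":-0.8,"wx":0,"wy":0,"wz":0,"hand":55}]'

```text
clock: 4.4
eef_pos: [0.444, -0.1398, 0.257]
tool_rot: [0.841, 0.542, -0.001, -0.001]
ft_force: [0.4, -0.8, -1.6]
grip_width: 0.0583
grasp_force: 64.8
```

```bash
cat > weigh.py <<'E'
from h import *
F=[];W=[]
for i in range(6): bot.camera('top'); o=bot.get_obs(); F.append(o['ft_force']); W.append(o['tau'])
print('F',np.mean(F,0),'sd',np.std(F,0),np.mean(W,0),o['eef_pos'],o['grip_width'])
E
python3 weigh.py; python3 plan.py
```

```text
F [ 0.1065 -0.0508 -1.2523] sd [0.2024 0.4969 0.3831] [ -0.0005 -34.2276  26.1186   0.0084  -0.0006   0.    ] [ 0.4444 -0.1399  0.2577] 0.058393166223771775
t 4.7 pos [ 0.4444 -0.1399  0.2577] psi -24.41 tilt [-0.0006  0.0002 -1.    ] F [ 0.407   0.4653 -1.4   ] w 0.0584 g 64.8
```

```bash
python3 plan.py .4444,-.14,.2205,-24.4 .4444,-.14,.275,-24.4 .512,-.316,.28,21.3 .512,-.316,.217,21.3
```

```text
t 4.7 pos [ 0.4444 -0.1399  0.2577] psi -24.41 tilt [-0.0006  0.0002 -1.    ] F [ 0.407   0.4653 -1.4   ] w 0.0584 g 64.8
[-0.001  0.002  0.744] w [-0.01  0.   -0.  ] rows>=0.7
[-0.001  0.001 -0.346] w [-0.01  0.   -0.  ] rows>=0.3
[-2.647  2.687 -0.448] w [-0.01 -0.   -9.14] rows>=5.3
[-2.647  2.688  0.812] w [-0.01 -0.   -9.14] rows>=5.3
```

Emit:
drive_tool --rows '[{"dx":0,"dy":0,"dz":0.5,"wx":0,"wy":0,"wz":0,"hand":55},{"dx":0,"dy":0,"dz":0.72,"wx":0,"wy":0,"wz":0,"hand":55},{"dx":0,"dy":0,"dz":0.74,"wx":0,"wy":0,"wz":0,"hand":55},{"dx":0,"dy":0,"dz":0.74,"wx":0,"wy":0,"wz":0,"hand":80},{"dx":0,"dy":0,"dz":0.74,"wx":0,"wy":0,"wz":0,"hand":80},{"dx":0,"dy":0,"dz":0.74,"wx":0,"wy":0,"wz":0,"hand":80},{"dx":0,"dy":0,"dz":0,"wx":0,"wy":0,"wz":0,"hand":80},{"dx":0,"dy":0,"dz":-0.8,"wx":0,"wy":0,"wz":0,"hand":80},{"dx":-2.65,"dy":2.69,"dz":-0.8,"wx":0,"wy":0,"wz":-9.14,"hand":80},{"dx":-2.65,"dy":2.69,"dz":-0.8,"wx":0,"wy":0,"wz":-9.14,"hand":80},{"dx":-2.65,"dy":2.69,"dz":-0.8,"wx":0,"wy":0,"wz":-9.14,"hand":80},{"dx":-2.65,"dy":2.69,"dz":-0.8,"wx":0,"wy":0,"wz":-9.14,"hand":80},{"dx":-2.65,"dy":2.69,"dz":-0.8,"wx":0,"wy":0,"wz":-9.14,"hand":80},{"dx":-2.65,"dy":2.69,"dz":-0.8,"wx":0,"wy":0,"wz":-9.14,"hand":80},{"dx":-2.65,"dy":2.69,"dz":-0.8,"wx":0,"wy":0,"wz":-9.14,"hand":80},{"dx":-2.65,"dy":2.69,"dz":-0.5,"wx":0,"wy":0,"wz":-9.14,"hand":80},{"dx":-2.65,"dy":2.69,"dz":-0.5,"wx":0,"wy":0,"wz":-9.14,"hand":80}]'

```text
clock: 6.4
eef_pos: [0.5116, -0.3156, 0.2817]
tool_rot: [0.565, 0.825, -0.0, -0.001]
ft_force: [-1.1, 0.6, -0.7]
grip_width: 0.0797
grasp_force: 0.0
```

```bash
python3 weigh.py; python3 plan.py .512,-.316,.217,21.3
```

```text
F [ 0.0404  0.2222 -0.0309] sd [0.3258 0.4935 0.3057] [ -0.0282 -46.8395  25.5747  -0.0345  -0.0018   0.0044] [ 0.5125 -0.3162  0.2839] 0.07991203581000544
t 6.7 pos [ 0.5125 -0.3162  0.2839] psi 21.29 tilt [ 0.0012 -0.0008 -1.    ] F [-0.636   0.4022  0.3126] w 0.0799 g 0.0
[ 0.01  -0.009  1.338] w [ 0.01  0.01 -0.  ] rows>=1.3
```

Emit:
drive_tool --rows '[{"dx":0,"dy":0,"dz":0.8,"wx":0,"wy":0,"wz":0,"hand":80},{"dx":0,"dy":0,"dz":1.2,"wx":0,"wy":0,"wz":0,"hand":80},{"dx":0,"dy":0,"dz":1.27,"wx":0,"wy":0,"wz":0,"hand":80},{"dx":0,"dy":0,"dz":1.27,"wx":0,"wy":0,"wz":0,"hand":55},{"dx":0,"dy":0,"dz":1.27,"wx":0,"wy":0,"wz":0,"hand":55},{"dx":0,"dy":0,"dz":1.27,"wx":0,"wy":0,"wz":0,"hand":55},{"dx":0,"dy":0,"dz":1.27,"wx":0,"wy":0,"wz":0,"hand":55},{"dx":0,"dy":0,"dz":1.27,"wx":0,"wy":0,"wz":0,"hand":55},{"dx":0,"dy":0,"dz":0.9,"wx":0,"wy":0,"wz":0,"hand":55},{"dx":0,"dy":0,"dz":0.5,"wx":0,"wy":0,"wz":0,"hand":55},{"dx":0,"dy":0,"dz":0.4,"wx":0,"wy":0,"wz":0,"hand":55},{"dx":0,"dy":0,"dz":0.4,"wx":0,"wy":0,"wz":0,"hand":55},{"dx":0,"dy":0,"dz":0.4,"wx":0,"wy":0,"wz":0,"hand":55}]'

```text
clock: 8.0
eef_pos: [0.5117, -0.3159, 0.2614]
tool_rot: [0.564, 0.826, -0.0, -0.001]
ft_force: [-0.3, 0.1, -4.8]
grip_width: 0.0582
grasp_force: 65.9
```

```bash
python3 weigh.py; python3 plan.py .5125,-.316,.222,21.3 .602,-.153,.284,-17.4
```

```text
F [ 0.3107 -0.3571 -4.1965] sd [0.4318 0.4944 0.2846] [ -0.0023 -50.1047  27.6538   0.0174   0.0022   0.    ] [ 0.512  -0.3161  0.2623] 0.057909735666921244
t 8.3 pos [ 0.512  -0.3161  0.2623] psi 21.29 tilt [-0.0011  0.0007 -1.    ] F [ 0.2752 -0.9939 -4.4295] w 0.0579 g 65.9
[-0.003  0.01   0.806] w [-0.01 -0.01 -0.  ] rows>=0.8
[ 2.386  2.861 -0.434] w [-0.01 -0.01  7.74] rows>=4.5
```

Emit:
drive_tool --rows '[{"dx":0,"dy":0,"dz":0.5,"wx":0,"wy":0,"wz":0,"hand":55},{"dx":0,"dy":0,"dz":0.77,"wx":0,"wy":0,"wz":0,"hand":55},{"dx":0,"dy":0,"dz":0.82,"wx":0,"wy":0,"wz":0,"hand":55},{"dx":0,"dy":0,"dz":0.82,"wx":0,"wy":0,"wz":0,"hand":80},{"dx":0,"dy":0,"dz":0.82,"wx":0,"wy":0,"wz":0,"hand":80},{"dx":0,"dy":0,"dz":0.82,"wx":0,"wy":0,"wz":0,"hand":80},{"dx":0,"dy":0,"dz":0,"wx":0,"wy":0,"wz":0,"hand":80},{"dx":0,"dy":0,"dz":-0.7,"wx":0,"wy":0,"wz":0,"hand":80},{"dx":2.39,"dy":2.86,"dz":-0.7,"wx":0,"wy":0,"wz":7.74,"hand":80},{"dx":2.39,"dy":2.86,"dz":-0.7,"wx":0,"wy":0,"wz":7.74,"hand":80},{"dx":2.39,"dy":2.86,"dz":-0.7,"wx":0,"wy":0,"wz":7.74,"hand":80},{"dx":2.39,"dy":2.86,"dz":-0.7,"wx":0,"wy":0,"wz":7.74,"hand":80},{"dx":2.39,"dy":2.86,"dz":-0.7,"wx":0,"wy":0,"wz":7.74,"hand":80},{"dx":2.39,"dy":2.86,"dz":-0.7,"wx":0,"wy":0,"wz":7.74,"hand":80},{"dx":2.39,"dy":2.86,"dz":-0.4,"wx":0,"wy":0,"wz":7.74,"hand":80},{"dx":2.39,"dy":2.86,"dz":-0.4,"wx":0,"wy":0,"wz":7.74,"hand":80}]'

```text
clock: 9.9
eef_pos: [0.6012, -0.1536, 0.2818]
tool_rot: [0.806, 0.592, -0.001, -0.001]
ft_force: [-0.9, -0.9, -0.2]
grip_width: 0.0802
grasp_force: 0.0
```

```bash
python3 plan.py .602,-.153,.22,-17.4
```

```text
t 9.9 pos [ 0.6012 -0.1536  0.2818] psi -17.37 tilt [-0.0023  0.0004 -1.    ] F [-0.8837 -0.8534 -0.2112] w 0.0802 g 0.0
[0.017 0.015 1.236] w [-0.03  0.    0.01] rows>=1.2
```

Emit:
drive_tool --rows '[{"dx":0,"dy":0,"dz":0.8,"wx":0,"wy":0,"wz":0,"hand":80},{"dx":0,"dy":0,"dz":1.2,"wx":0,"wy":0,"wz":0,"hand":80},{"dx":0,"dy":0,"dz":1.25,"wx":0,"wy":0,"wz":0,"hand":80},{"dx":0,"dy":0,"dz":1.25,"wx":0,"wy":0,"wz":0,"hand":55},{"dx":0,"dy":0,"dz":1.25,"wx":0,"wy":0,"wz":0,"hand":55},{"dx":0,"dy":0,"dz":1.25,"wx":0,"wy":0,"wz":0,"hand":55},{"dx":0,"dy":0,"dz":1.25,"wx":0,"wy":0,"wz":0,"hand":55},{"dx":0,"dy":0,"dz":1.25,"wx":0,"wy":0,"wz":0,"hand":55}]'

```text
clock: 10.7
eef_pos: [0.6031, -0.1538, 0.2229]
tool_rot: [0.806, 0.592, 0.001, 0.002]
ft_force: [-0.1, -2.0, 6.3]
grip_width: 0.0576
grasp_force: 66.8
```

Emit:
drive_tool --rows '[{"dx":0,"dy":0,"dz":-0.4,"wx":0,"wy":0,"wz":0,"hand":55},{"dx":0,"dy":0,"dz":-0.8,"wx":0,"wy":0,"wz":0,"hand":55},{"dx":0,"dy":0,"dz":-1.2,"wx":0,"wy":0,"wz":0,"hand":55},{"dx":0,"dy":0,"dz":-1.2,"wx":0,"wy":0,"wz":0,"hand":55},{"dx":0,"dy":0,"dz":-1.2,"wx":0,"wy":0,"wz":0,"hand":55}]'

```text
clock: 11.2
eef_pos: [0.6018, -0.1527, 0.2788]
tool_rot: [0.806, 0.592, -0.001, -0.001]
ft_force: [-0.4, 0.5, -8.6]
grip_width: 0.0576
grasp_force: 67.7
```

```bash
python3 weigh.py; python3 plan.py .602,-.153,.37,-17.4 .573,.054,.38,-0.7 .573,.054,.229,-0.7
```

```text
F [ 0.0988  0.3099 -8.0104] sd [0.4881 0.2079 0.4207] [  0.008  -54.639   29.1738   0.0195   0.0103  -0.0003] [ 0.6016 -0.1528  0.2792] 0.0573652685005515
t 11.5 pos [ 0.6016 -0.1528  0.2792] psi -17.41 tilt [-0.0024  0.0006 -1.    ] F [ 0.1722  0.545  -8.0248] w 0.0574 g 67.7
[-0.001  0.005 -1.816] w [-0.03  0.   -0.  ] rows>=1.8
[ 3.776 -1.788 -2.012] w [-0.03 -0.   -3.34] rows>=4.6
[ 3.776 -1.781  1.008] w [-0.03 -0.   -3.34] rows>=4.3
```

Emit:
drive_tool --rows '[{"dx":0,"dy":0,"dz":-0.8,"wx":0,"wy":0,"wz":0,"hand":55},{"dx":0,"dy":0,"dz":-1.6,"wx":0,"wy":0,"wz":0,"hand":55},{"dx":0,"dy":0,"dz":-2.2,"wx":0,"wy":0,"wz":0,"hand":55},{"dx":0.6,"dy":-0.3,"dz":-2.2,"wx":0,"wy":0,"wz":-0.6,"hand":55},{"dx":1.3,"dy":-0.6,"dz":-2.2,"wx":0,"wy":0,"wz":-1.2,"hand":55},{"dx":2.0,"dy":-0.95,"dz":-2.2,"wx":0,"wy":0,"wz":-1.8,"hand":55},{"dx":2.7,"dy":-1.3,"dz":-2.2,"wx":0,"wy":0,"wz":-2.5,"hand":55},{"dx":3.3,"dy":-1.55,"dz":-2.2,"wx":0,"wy":0,"wz":-3.0,"hand":55},{"dx":3.7,"dy":-1.74,"dz":-2.2,"wx":0,"wy":0,"wz":-3.34,"hand":55},{"dx":3.78,"dy":-1.78,"dz":-2.2,"wx":0,"wy":0,"wz":-3.34,"hand":55},{"dx":3.78,"dy":-1.78,"dz":-2.2,"wx":0,"wy":0,"wz":-3.34,"hand":55},{"dx":3.78,"dy":-1.78,"dz":-2.2,"wx":0,"wy":0,"wz":-3.34,"hand":55}]'

```text
clock: 12.7
eef_pos: [0.5738, 0.0533, 0.3904]
tool_rot: [0.712, 0.702, -0.0, 0.0]
ft_force: [-0.4, -0.3, -7.7]
grip_width: 0.0576
grasp_force: 68.3
```

```bash
python3 -c "
from h import *
a=snap('top','t1');b=snap('scene','s1')
cv2.imwrite('pics/v1.png',np.hstack([cv2.resize(a[125:235,110:260],(400,293)),cv2.resize(b[190:320,300:477],(400,293))])[:,:,::-1])"; python3 plan.py  .573,.054,.26,-0.7 .573,.054,.228,-0.7
```

```text
t 12.8 pos [0.5739 0.0528 0.3904] psi -0.82 tilt [-0.0001 -0.0004 -1.    ] F [-0.1833 -0.4074 -8.442 ] w 0.0576 g 68.3
[ 0.025 -0.018  2.608] w [-0.    0.   -0.02] rows>=2.6
[ 0.025 -0.018  3.248] w [-0.    0.   -0.02] rows>=3.2
```

View pics/v1.png

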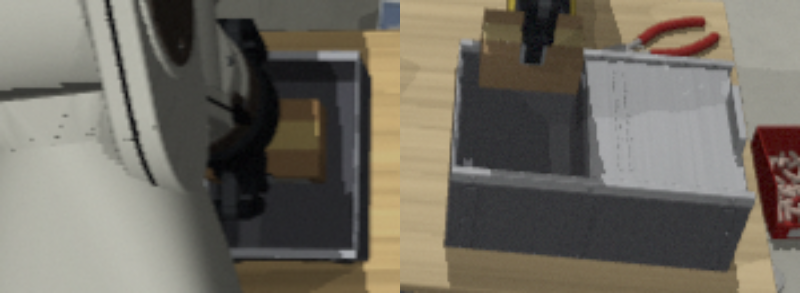

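The pictures show the carton held level over the bay, clear of the rails (left crop: carton end at column 325, bay end wall at 355).

Emit:
drive_tool --rows '[{"dx":0.02,"dy":-0.01,"dz":0.6,"wx":0,"wy":0,"wz":0,"hand":55},{"dx":0.02,"dy":-0.01,"dz":1.2,"wx":0,"wy":0,"wz":0,"hand":55},{"dx":0.02,"dy":-0.01,"dz":1.8,"wx":0,"wy":0,"wz":0,"hand":55},{"dx":0.02,"dy":-0.01,"dz":2.4,"wx":0,"wy":0,"wz":0,"hand":55},{"dx":0.02,"dy":-0.01,"dz":2.9,"wx":0,"wy":0,"wz":0,"hand":55},{"dx":0.02,"dy":-0.01,"dz":3.12,"wx":0,"wy":0,"wz":0,"hand":55},{"dx":0.02,"dy":-0.01,"dz":3.18,"wx":0,"wy":0,"wz":0,"hand":55},{"dx":0.02,"dy":-0.01,"dz":3.22,"wx":0,"wy":0,"wz":0,"hand":55},{"dx":0.02,"dy":-0.01,"dz":3.24,"wx":0,"wy":0,"wz":0,"hand":55}]'

```text
clock: 13.7
eef_pos: [0.5743, 0.0549, 0.23]
tool_rot: [0.712, 0.703, 0.001, 0.001]
ft_force: [0.1, 0.3, -6.8]
grip_width: 0.0573
grasp_force: 68.3
```

```bash
python3 plan.py .573,.054,.35,-0.7 .512,-.316,.33,21.3
```

```text
t 13.7 pos [0.5743 0.0549 0.23  ] psi -0.74 tilt [ 0.003   0.0003 -1.    ] F [ 0.076   0.2613 -6.783 ] w 0.0573 g 68.3
[-0.017 -0.019 -2.399] w [ 0.03 -0.   -0.01] rows>=2.4
[-7.432 -1.145 -2.005] w [ 0.03  0.   -4.41] rows>=7.8
```

Emit:
drive_tool --rows '[{"dx":0,"dy":0,"dz":0.03,"wx":0,"wy":0,"wz":0,"hand":55},{"dx":0,"dy":0,"dz":0.05,"wx":0,"wy":0,"wz":0,"hand":55},{"dx":0,"dy":0,"dz":0.05,"wx":0,"wy":0,"wz":0,"hand":78},{"dx":0,"dy":0,"dz":0.05,"wx":0,"wy":0,"wz":0,"hand":78},{"dx":0,"dy":0,"dz":0.05,"wx":0,"wy":0,"wz":0,"hand":78},{"dx":0,"dy":0,"dz":-0.6,"wx":0,"wy":0,"wz":0,"hand":78},{"dx":0,"dy":0,"dz":-1.5,"wx":0,"wy":0,"wz":0,"hand":78},{"dx":0,"dy":0,"dz":-2.5,"wx":0,"wy":0,"wz":0,"hand":78},{"dx":-7.45,"dy":-1.17,"dz":-2.5,"wx":0,"wy":0,"wz":-4.41,"hand":80},{"dx":-7.45,"dy":-1.17,"dz":-2.5,"wx":0,"wy":0,"wz":-4.41,"hand":80},{"dx":-7.45,"dy":-1.17,"dz":-2.5,"wx":0,"wy":0,"wz":-4.41,"hand":80},{"dx":-7.45,"dy":-1.17,"dz":-2.5,"wx":0,"wy":0,"wz":-4.41,"hand":80},{"dx":-7.45,"dy":-1.17,"dz":-2.5,"wx":0,"wy":0,"wz":-4.41,"hand":80},{"dx":-7.45,"dy":-1.17,"dz":-2.5,"wx":0,"wy":0,"wz":-4.41,"hand":80},{"dx":-7.45,"dy":-1.17,"dz":-2.2,"wx":0,"wy":0,"wz":-4.41,"hand":80},{"dx":-7.45,"dy":-1.17,"dz":-1.6,"wx":0,"wy":0,"wz":-4.41,"hand":80},{"dx":-7.45,"dy":-1.17,"dz":-1.2,"wx":0,"wy":0,"wz":-4.41,"hand":80},{"dx":-7.45,"dy":-1.17,"dz":-1.2,"wx":0,"wy":0,"wz":-4.41,"hand":80}]'

```text
clock: 15.5
eef_pos: [0.5082, -0.3172, 0.2851]
tool_rot: [0.565, 0.825, -0.0, -0.003]
ft_force: [-0.3, 0.9, -0.5]
grip_width: 0.0801
grasp_force: 0.0
```

```bash
python3 -c "
from h import *
a=snap('top','t2');b=snap('scene','s2')
cv2.imwrite('pics/v2.png',np.hstack([cv2.resize(a[125:285,180:420],(430,287)),cv2.resize(b[190:320,150:345],(430,287))])[:,:,::-1][:,:800])"; python3 plan.py .512,-.316,.22,21.3
```

```text
t 15.6 pos [ 0.5102 -0.3166  0.2893] psi 21.35 tilt [ 0.0005 -0.     -1.    ] F [0.5461 0.4262 0.0695] w 0.0799 g 0.0
[-0.002  0.036  1.387] w [0.01 0.   0.01] rows>=1.4
```

View pics/t2.png

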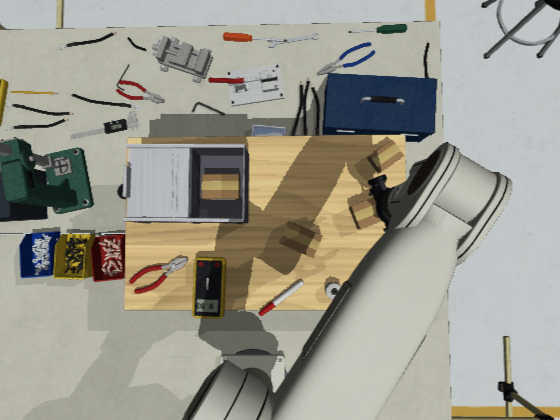

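The heaviest carton lies flat in the bay (cols 202–239, rows 174–199); the gripper is over the next one.

Emit:
drive_tool --rows '[{"dx":0,"dy":0.03,"dz":0.8,"wx":0,"wy":0,"wz":0,"hand":80},{"dx":0,"dy":0.03,"dz":1.3,"wx":0,"wy":0,"wz":0,"hand":80},{"dx":0,"dy":0.03,"dz":1.38,"wx":0,"wy":0,"wz":0,"hand":80},{"dx":0,"dy":0.03,"dz":1.38,"wx":0,"wy":0,"wz":0,"hand":55},{"dx":0,"dy":0.03,"dz":1.38,"wx":0,"wy":0,"wz":0,"hand":55},{"dx":0,"dy":0.03,"dz":1.38,"wx":0,"wy":0,"wz":0,"hand":55},{"dx":0,"dy":0.03,"dz":1.38,"wx":0,"wy":0,"wz":0,"hand":55},{"dx":0,"dy":0.03,"dz":1.38,"wx":0,"wy":0,"wz":0,"hand":55}]'

```text
clock: 16.4
eef_pos: [0.513, -0.3165, 0.2227]
tool_rot: [0.564, 0.826, 0.0, 0.003]
ft_force: [-0.1, 1.2, 6.7]
grip_width: 0.0576
grasp_force: 65.8
```

```bash
python3 plan.py .573,.054,.40,-0.7
```

```text
t 16.4 pos [ 0.513  -0.3165  0.2227] psi 21.37 tilt [ 0.005  -0.0023 -1.    ] F [-0.0579  1.1976  6.7362] w 0.0576 g 65.8
[ 6.449  3.831 -3.557] w [0.05 0.04 4.41] rows>=8.3
```

Emit:
drive_tool --rows '[{"dx":0,"dy":0,"dz":-0.4,"wx":0,"wy":0,"wz":0,"hand":55},{"dx":0,"dy":0,"dz":-1.2,"wx":0,"wy":0,"wz":0,"hand":55},{"dx":0,"dy":0,"dz":-2.0,"wx":0,"wy":0,"wz":0,"hand":55},{"dx":0,"dy":0,"dz":-2.8,"wx":0,"wy":0,"wz":0,"hand":55},{"dx":0.6,"dy":0.35,"dz":-3.4,"wx":0,"wy":0,"wz":0.4,"hand":55},{"dx":1.3,"dy":0.77,"dz":-3.6,"wx":0,"wy":0,"wz":0.9,"hand":55},{"dx":2.0,"dy":1.2,"dz":-3.6,"wx":0,"wy":0,"wz":1.4,"hand":55},{"dx":2.7,"dy":1.6,"dz":-3.6,"wx":0,"wy":0,"wz":1.9,"hand":55},{"dx":3.4,"dy":2.0,"dz":-3.6,"wx":0,"wy":0,"wz":2.4,"hand":55},{"dx":4.1,"dy":2.43,"dz":-3.6,"wx":0,"wy":0,"wz":2.9,"hand":55},{"dx":4.8,"dy":2.85,"dz":-3.6,"wx":0,"wy":0,"wz":3.4,"hand":55},{"dx":5.5,"dy":3.27,"dz":-3.6,"wx":0,"wy":0,"wz":3.9,"hand":55},{"dx":6.1,"dy":3.62,"dz":-3.6,"wx":0,"wy":0,"wz":4.3,"hand":55},{"dx":6.45,"dy":3.83,"dz":-3.6,"wx":0,"wy":0,"wz":4.41,"hand":55},{"dx":6.45,"dy":3.83,"dz":-3.6,"wx":0,"wy":0,"wz":4.41,"hand":55},{"dx":6.45,"dy":3.83,"dz":-3.6,"wx":0,"wy":0,"wz":4.41,"hand":55}]'

```text
clock: 18.0
eef_pos: [0.5725, 0.0542, 0.3991]
tool_rot: [0.711, 0.703, -0.001, -0.0]
ft_force: [-0.6, -0.4, -5.3]
grip_width: 0.0575
grasp_force: 66.1
```

```bash
python3 weigh.py; python3 plan.py .574,.054,.273,-0.7
```

```text
F [-0.2975 -0.1828 -4.4143] sd [0.3939 0.4357 0.6319] [  0.3935 -47.6195  26.0801  -0.0067   0.0289  -0.0013] [0.5725 0.0529 0.3997] 0.05741069121306342
t 18.3 pos [0.5725 0.0529 0.3997] psi -0.8 tilt [ 0.0002 -0.0001 -1.    ] F [-0.1984 -0.2632 -4.656 ] w 0.0574 g 66.2
[0.024 0.029 2.534] w [ 0.    0.   -0.02] rows>=2.5
```

Emit:
drive_tool --rows '[{"dx":0.02,"dy":0.03,"dz":0.6,"wx":0,"wy":0,"wz":0,"hand":55},{"dx":0.02,"dy":0.03,"dz":1.2,"wx":0,"wy":0,"wz":0,"hand":55},{"dx":0.02,"dy":0.03,"dz":1.8,"wx":0,"wy":0,"wz":0,"hand":55},{"dx":0.02,"dy":0.03,"dz":2.25,"wx":0,"wy":0,"wz":0,"hand":55},{"dx":0.02,"dy":0.03,"dz":2.42,"wx":0,"wy":0,"wz":0,"hand":55},{"dx":0.02,"dy":0.03,"dz":2.48,"wx":0,"wy":0,"wz":0,"hand":55},{"dx":0.02,"dy":0.03,"dz":2.53,"wx":0,"wy":0,"wz":0,"hand":55},{"dx":0.02,"dy":0.03,"dz":2.56,"wx":0,"wy":0,"wz":0,"hand":55},{"dx":0.02,"dy":0.03,"dz":2.56,"wx":0,"wy":0,"wz":0,"hand":55}]'

```text
clock: 19.2
eef_pos: [0.5748, 0.0549, 0.2728]
tool_rot: [0.712, 0.703, 0.001, 0.001]
ft_force: [0.5, 0.2, -3.7]
grip_width: 0.0579
grasp_force: 66.3
```

```bash
python3 plan.py
```

```text
t 19.2 pos [0.5748 0.0549 0.2728] psi -0.72 tilt [ 0.0026  0.0001 -1.    ] F [ 0.4578  0.2154 -3.6968] w 0.0579 g 66.3
```

Emit:
drive_tool --rows '[{"dx":0,"dy":0,"dz":0.03,"wx":0,"wy":0,"wz":0,"hand":55},{"dx":0,"dy":0,"dz":0.03,"wx":0,"wy":0,"wz":0,"hand":55},{"dx":0,"dy":0,"dz":0.03,"wx":0,"wy":0,"wz":0,"hand":78},{"dx":0,"dy":0,"dz":0.03,"wx":0,"wy":0,"wz":0,"hand":78},{"dx":0,"dy":0,"dz":0.03,"wx":0,"wy":0,"wz":0,"hand":78},{"dx":0,"dy":0,"dz":-0.6,"wx":0,"wy":0,"wz":0,"hand":78},{"dx":0,"dy":0,"dz":-1.4,"wx":0,"wy":0,"wz":0,"hand":78},{"dx":0,"dy":0,"dz":-2.2,"wx":0,"wy":0,"wz":0,"hand":78},{"dx":0,"dy":0,"dz":-2.6,"wx":0,"wy":0,"wz":0,"hand":78}]'

```text
clock: 20.1
eef_pos: [0.5745, 0.0549, 0.4054]
tool_rot: [0.711, 0.703, 0.002, 0.002]
ft_force: [0.9, -0.1, 0.4]
grip_width: 0.0781
grasp_force: 0.0
```

```bash
python3 plan.py .575,.31,.40,-0.7 .575,.31,.327,-0.7
```

```text
t 20.1 pos [0.5745 0.0549 0.4054] psi -0.71 tilt [ 0.0055  0.0005 -1.    ] F [ 0.9054 -0.1426  0.4394] w 0.0781 g 0.0
[ 5.101 -0.054  0.11 ] w [ 0.06 -0.01 -0.  ] rows>=5.1
[ 5.1   -0.062  1.57 ] w [ 0.06 -0.01 -0.  ] rows>=5.3
```

```bash
python3 -c "
from h import *
for c,u,v in [('scene',517,328),('scene',540,335),('scene',535,370),('top',92,205),('top',80,150),('top',50,152),('top',22,140)]:
  print(c,u,v,[at(c,u,v,z)[:2] for z in (0,.15,.3)])
snap('scene','s3'); snap('top','t3')
for z in(.315,.335): print(proj('top',[.575,.257,z]),proj('scene',[.575,.257,z]))
im=cv2.imread('pics/s3.png'); cv2.imwrite('pics/s3c.png',cv2.resize(im[180:420,300:560],(780,600)[0:2] if 0 else (650,600)))
"
```

```text
scene 517 328 [array([0.5541, 0.5052]), array([0.6607, 0.4353]), array([0.7672, 0.3654])]
scene 540 335 [array([0.5699, 0.5593]), array([0.6745, 0.4824]), array([0.779 , 0.4056])]
scene 535 370 [array([0.6722, 0.5225]), array([0.7636, 0.4504]), array([0.855 , 0.3783])]
top 92 205 [array([0.5471, 0.4969]), array([0.5361, 0.4212]), array([0.5252, 0.3454])]
top 80 150 [array([0.7197, 0.5387]), array([0.6872, 0.4577]), array([0.6547, 0.3767])]
top 50 152 [array([0.7144, 0.6339]), array([0.6826, 0.541 ]), array([0.6507, 0.448 ])]
top 22 140 [array([0.7535, 0.7245]), array([0.7167, 0.6202]), array([0.68  , 0.5159])]
(np.float64(127.33348655207575), np.float64(182.56321512501881)) (np.float64(448.47359343162395), np.float64(244.39064540418028))
(np.float64(123.68994868722717), np.float64(181.4333694823148)) (np.float64(450.62990241650846), np.float64(238.06734994515728))
```

View pics/s3c.png

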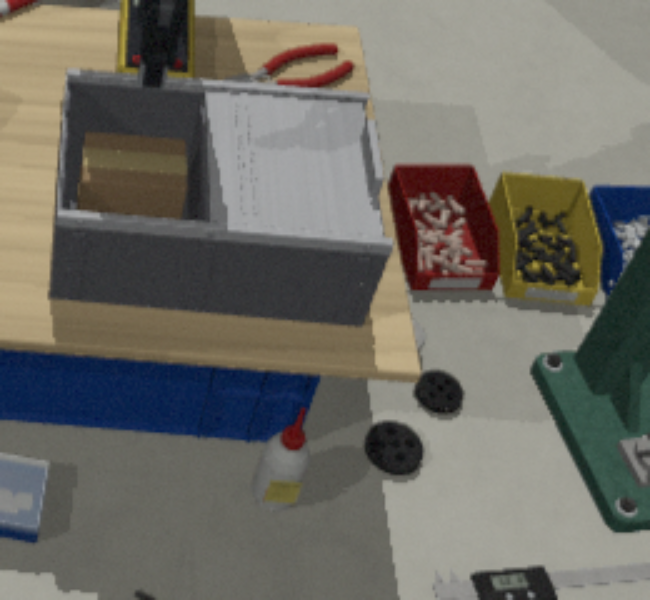

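The stack sits flat in the bay below the rails; the tab is at crop (372,150), matching its computed position. The green machine's base is low and beyond y = 0.49, so it's clear.

Emit:
drive_tool --rows '[{"dx":1,"dy":0,"dz":0,"wx":0,"wy":0,"wz":0,"hand":0},{"dx":2,"dy":0,"dz":0,"wx":0,"wy":0,"wz":0,"hand":0},{"dx":3,"dy":0,"dz":0,"wx":0,"wy":0,"wz":0,"hand":0},{"dx":4,"dy":0,"dz":0,"wx":0,"wy":0,"wz":0,"hand":0},{"dx":4.7,"dy":0,"dz":0,"wx":0,"wy":0,"wz":0,"hand":0},{"dx":4.7,"dy":0,"dz":0,"wx":0,"wy":0,"wz":0,"hand":0},{"dx":4.7,"dy":0,"dz":0.6,"wx":0,"wy":0,"wz":0,"hand":0},{"dx":4.7,"dy":0,"dz":1.2,"wx":0,"wy":0,"wz":0,"hand":0},{"dx":4.7,"dy":0,"dz":1.55,"wx":0,"wy":0,"wz":0,"hand":0},{"dx":4.7,"dy":0,"dz":1.55,"wx":0,"wy":0,"wz":0,"hand":0},{"dx":4.7,"dy":0,"dz":1.55,"wx":0,"wy":0,"wz":0,"hand":0}]'

```text
clock: 21.3
eef_pos: [0.5768, 0.2891, 0.3238]
tool_rot: [0.712, 0.702, -0.001, -0.0]
ft_force: [1.1, -0.2, 0.6]
grip_width: 0.0002
grasp_force: 0.0
```

```bash
python3 weigh.py; python3 plan.py .575,.27,.327,-.7 .573,.15,.327,-0.7
```

```text
F [ 0.0263  0.0359 -0.0369] sd [0.2238 0.6875 0.5132] [ -0.0178 -51.4426  24.8997  -0.0156  -0.0012  -0.0007] [0.5775 0.29   0.3251] -0.0003478084477457658
t 21.6 pos [0.5775 0.29   0.3251] psi -0.72 tilt [ 0.002  0.001 -1.   ] F [ 0.1234 -0.5226 -0.6288] w -0.0003 g 0.0
[-0.401 -0.045 -0.038] w [ 0.02 -0.01 -0.  ] rows>=0.4
[-2.801 -0.055 -0.04 ] w [ 0.02 -0.01 -0.  ] rows>=2.8
```

Emit:
drive_tool --rows '[{"dx":-0.2,"dy":-0.05,"dz":-0.06,"wx":0,"wy":0,"wz":0,"hand":0},{"dx":-0.35,"dy":-0.05,"dz":-0.06,"wx":0,"wy":0,"wz":0,"hand":0},{"dx":-0.45,"dy":-0.05,"dz":-0.06,"wx":0,"wy":0,"wz":0,"hand":0},{"dx":-0.55,"dy":-0.05,"dz":-0.06,"wx":0,"wy":0,"wz":0,"hand":0},{"dx":-0.7,"dy":-0.05,"dz":-0.06,"wx":0,"wy":0,"wz":0,"hand":0},{"dx":-0.9,"dy":-0.05,"dz":-0.06,"wx":0,"wy":0,"wz":0,"hand":0},{"dx":-1.1,"dy":-0.05,"dz":-0.06,"wx":0,"wy":0,"wz":0,"hand":0},{"dx":-1.3,"dy":-0.05,"dz":-0.06,"wx":0,"wy":0,"wz":0,"hand":0},{"dx":-1.5,"dy":-0.05,"dz":-0.06,"wx":0,"wy":0,"wz":0,"hand":0},{"dx":-1.7,"dy":-0.05,"dz":-0.06,"wx":0,"wy":0,"wz":0,"hand":0},{"dx":-1.9,"dy":-0.05,"dz":-0.06,"wx":0,"wy":0,"wz":0,"hand":0},{"dx":-2.05,"dy":-0.05,"dz":-0.06,"wx":0,"wy":0,"wz":0,"hand":0},{"dx":-2.1,"dy":-0.05,"dz":-0.06,"wx":0,"wy":0,"wz":0,"hand":0},{"dx":-2.1,"dy":-0.05,"dz":-0.06,"wx":0,"wy":0,"wz":0,"hand":0}]'

```text
clock: 23.0
eef_pos: [0.5732, 0.1845, 0.3271]
tool_rot: [0.712, 0.702, 0.0, -0.0]
ft_force: [-0.1, -0.2, 0.8]
grip_width: -0.0003
grasp_force: 0.0
```

```bash
python3 weigh.py; python3 plan.py .573,.15,.327,-0.7; python3 -c "
from h import *
a=snap('top','t4');b=snap('scene','s4')
cv2.imwrite('pics/v4.png',np.hstack([cv2.resize(a[125:235,110:260],(400,293)),cv2.resize(b[190:320,300:477],(400,293))])[:,:,::-1])"
```

```text
F [ 0.2172 -0.1719  0.1403] sd [0.2426 0.6574 0.3852] [ -0.1764 -47.5533  25.5683   0.0082  -0.0092  -0.0013] [0.5731 0.1853 0.3269] -0.0002595552971310198
t 23.3 pos [0.5731 0.1853 0.3269] psi -0.68 tilt [-0.0001  0.     -1.    ] F [ 0.1707  0.4839 -0.1788] w -0.0003 g 0.0
[-0.706  0.006 -0.002] w [-0. -0.  0.] rows>=0.7
```

View pics/v4.png

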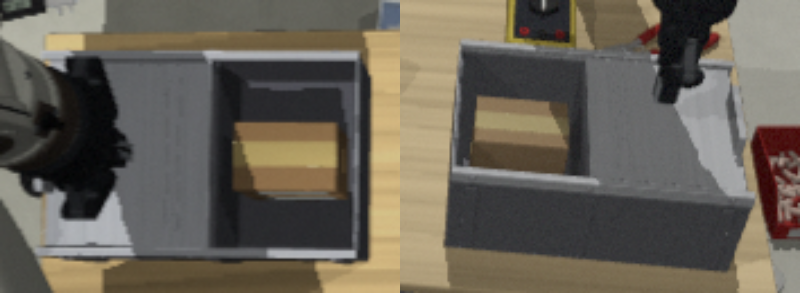

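```bash
python3 -c "
from h import *
for z in (.315,.33,.345): print(z,proj('scene',[.573,.185,z]),proj('top',[.573,.185,z]))
im=cv2.imread('pics/s4.png'); cv2.imwrite('pics/s4c.png',cv2.resize(im[185:285,375:475],(600,600),interpolation=cv2.INTER_CUBIC))
"
```

```text
0.315 (np.float64(414.6949052783697), np.float64(241.25135563797883)) (np.float64(158.53776986948344), np.float64(183.173830774694))
0.33 (np.float64(415.9900353828035), np.float64(236.51601370213436)) (np.float64(156.3441788947868), np.float64(182.33963513090742))
0.345 (np.float64(417.30914580056594), np.float64(231.6929933292351)) (np.float64(154.07478838164155), np.float64(181.47661385576828))
```

View pics/s4c.png

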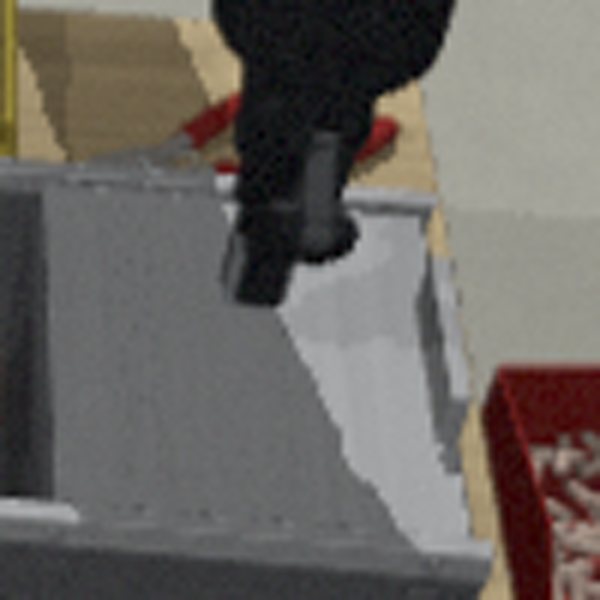

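The lid hasn't moved: the tip shows at crop (255,303), apparently at z ≈ 0.335, so it passed just over the tab (430–460, 260–470). I'll go back over it and push about 10 mm lower.

Emit:
drive_tool --rows '[{"dx":0,"dy":0,"dz":-0.6,"wx":0,"wy":0,"wz":0,"hand":0},{"dx":0,"dy":0,"dz":-1.0,"wx":0,"wy":0,"wz":0,"hand":0},{"dx":1.0,"dy":0,"dz":-1.0,"wx":0,"wy":0,"wz":0,"hand":0},{"dx":2.0,"dy":0,"dz":-1.0,"wx":0,"wy":0,"wz":0,"hand":0},{"dx":2.2,"dy":0,"dz":-1.0,"wx":0,"wy":0,"wz":0,"hand":0},{"dx":2.2,"dy":0,"dz":-0.6,"wx":0,"wy":0,"wz":0,"hand":0},{"dx":2.2,"dy":0,"dz":0,"wx":0,"wy":0,"wz":0,"hand":0},{"dx":2.2,"dy":0,"dz":0.2,"wx":0,"wy":0,"wz":0,"hand":0},{"dx":2.2,"dy":0,"dz":0.2,"wx":0,"wy":0,"wz":0,"hand":0},{"dx":2.2,"dy":0,"dz":0.2,"wx":0,"wy":0,"wz":0,"hand":0}]'

```text
clock: 24.4
eef_pos: [0.5746, 0.2947, 0.3176]
tool_rot: [0.712, 0.703, 0.0, 0.0]
ft_force: [-0.1, -0.3, 0.9]
grip_width: 0.0001
grasp_force: 0.0
```

```bash
python3 weigh.py; python3 plan.py; python3 -c "
from h import *
a=snap('scene','s5'); b=snap('top','t5')
g=cv2.imread('pics/s5.png',0); 
# lowest dark gripper pixels near the expected column
for c in range(440,472,3): 
  col=g[190:275,c]; print(c,''.join('#' if v<45 else ('+' if v<110 else '.') for v in col))
for z in (.306,.32,.335): print(z,proj('scene',[.585,.295,z]))
print([(round(r['score'],2),np.round(r['extent'],1)) for r in bot.look_for('top','lid')][:2])
"
```

```text
F [-0.1738  0.0153 -0.0408] sd [0.4369 0.4015 0.2844] [  0.0181 -51.555   25.1501  -0.0117   0.0003  -0.0006] [0.5749 0.295  0.3179] -0.00014385552560451585
t 24.7 pos [0.5749 0.295  0.3179] psi -0.72 tilt [ 0.0016  0.0008 -1.    ] F [-0.6642 -0.4743 -0.2632] w -0.0001 g 0.0
440 ...............++#+++........++++++++++++++++++++++++++++++++++++++++++++++++++++++++
443 .............................++....++++++++++++++++++++++++++++++++++++++++++++++++++
446 ..............................++.....++++++++++++++++++++++++++++++++++++++++++++++++
449 .......................................++++++++++++++++++++++++++++++++++++++++++++++
452 .......................................................++++++++++..........+++++..+++
455 ..............................................................++++++.................
458 ........................................................++#####################++++++
461 ........................................................+#######+++##################
464 ..........................................+++++++++++...+############+...+++#########
467 ########+++++++++###########+++#####++###++++++######...+############++++++###+.++.++
470 #####################################################+..+###########++.+++++++##++++.
0.306 (np.float64(465.99786509146463), np.float64(251.94339340612748))
0.32 (np.float64(467.6562602898838), np.float64(247.5880178028124))
0.335 (np.float64(469.4651175779672), np.float64(242.83748975623683))
[(0.87, array([153.2, 183.4,  70.9,  71.9]))]
```

```bash
python3 -c "
from h import *
print(at('top',220.5,186.5,.25))
a=cv2.imread('pics/s5.png')[180:280,425:525]; b=cv2.imread('pics/t5.png')[135:235,75:175]
cv2.imwrite('pics/v5.png',np.hstack([cv2.resize(a,(400,400),interpolation=cv2.INTER_CUBIC),cv2.resize(b,(400,400),interpolation=cv2.INTER_CUBIC)]))
for z in (.307,.335): print(proj('top',[.575,.295,z]),proj('scene',[.575,.295,z]))
"
```

```text
[0.5719 0.0542 0.25  ]
(np.float64(112.46888189564817), np.float64(183.13684666882878)) (np.float64(465.4131924824314), np.float64(248.18046498765898))
(np.float64(106.90160946442538), np.float64(181.57513691091745)) (np.float64(468.7301039676696), np.float64(239.37781859224592))
```

View pics/v5.png

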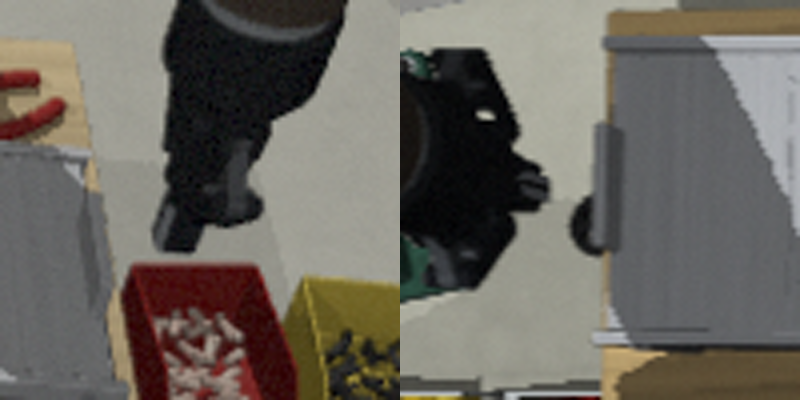

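The fingertip shows at left crop (175,250), i.e. z ≈ 0.325–0.335 although the TCP is at 0.318; the tab is at right crop (607,185). So shut tips stand higher than nominal, and I'll lower by another 12 mm and push slowly at first.

Emit:
drive_tool --rows '[{"dx":0,"dy":0,"dz":0.23,"wx":0,"wy":0,"wz":0,"hand":0},{"dx":-0.2,"dy":0,"dz":0.23,"wx":0,"wy":0,"wz":0,"hand":0},{"dx":-0.4,"dy":0,"dz":0.23,"wx":0,"wy":0,"wz":0,"hand":0},{"dx":-0.5,"dy":0,"dz":0.23,"wx":0,"wy":0,"wz":0,"hand":0},{"dx":-0.6,"dy":0,"dz":0.23,"wx":0,"wy":0,"wz":0,"hand":0},{"dx":-0.7,"dy":0,"dz":0.23,"wx":0,"wy":0,"wz":0,"hand":0},{"dx":-0.8,"dy":0,"dz":0.23,"wx":0,"wy":0,"wz":0,"hand":0},{"dx":-0.8,"dy":0,"dz":0.23,"wx":0,"wy":0,"wz":0,"hand":0}]'

```text
clock: 25.65
eef_pos: [0.5742, 0.254, 0.3059]
tool_rot: [0.712, 0.702, 0.0, 0.0]
ft_force: [0.2, 0.4, -0.4]
grip_width: 0.0
grasp_force: 0.0
```

```bash
python3 weigh.py
cat > lid.py <<'E'
from h import *
g=snap('top','tl'); snap('scene','sl')
# lid front edge: profile along the lid's near part (lit/dark step into the bay)
row=cv2.cvtColor(g,cv2.COLOR_RGB2GRAY)[165:200:8,180:245].astype(int); print(row)
for c in('top','scene'): print([(round(r['score'],2),np.round(r['extent'],1)) for r in bot.look_for(c,'lid')][:2])
E
python3 lid.py
```

```text
F [ 0.112  -0.1269 -0.4524] sd [0.3937 0.3231 0.5364] [ -0.1191 -50.1871  25.6742   0.0094  -0.0086  -0.0023] [0.574  0.255  0.3053] 8.762658163777584e-05
[[164 168 178 177 167 169 176 175 179 179 179 180 179 177 178 177 126  48
   25  23  34  40  41  42  39  38  42  39  40  41  40  43  41  41  40  41
   40  40  41  43  43  41  44  42  41  44  41  42  42  41  41  41  41  43
   42  42  42  41  65  78  82  81  79 119 100]
 [177 180 178 177 165 167 176 177 181 181 181 181 179 178 178 177 122  59
   91 108 108 108 109 110 109 109 108 108 107 108 109 107 107 109 109 110
  110 108 110 111 109 110 112 112 111 112 111 112 112 113 112 113 113 112
  112 102  65  39  41  43  69  82  79 102  79]
 [ 93 151 176 176 144 154 176 175 181 181 181 181 177 176 178 176 118 114
  147 148 148 150 150 149 151 151 151 151 151 151 151 154 154 154 152 153
  154 151 153 152 153 155 154 154 153 153 154 155 154 155 155 155 155 156
  156 144  91  38  52  50  58  74  97 132 103]
 [ 98 100  99  99 153 178 175 177 180 182 177 177 175 176 177 177 119  85
  111 112 112 110 113 112 114 112 113 113 114 115 114 112 113 114 115 117
  114 114 114 115 114 115 116 116 117 115 115 116 117 116 116 116 118 118
  117 104  66  39  60  54  56  76  83 111  86]
 [103 101  99 101  92  96 144 175 181 179 176 177 176 175 176 161 100  27
   23  32  46  56  60  59  61  65  82  96  99 102 101  99  99 102 100  99
  100 101 102 101 101  99 102 103 102 104 104 103 102 102 102 102  92  73
   62  65  61  58  47  43  40  44  86 117  82]]
[]
[(0.67, array([408.9, 245.1,  66.3,  57.9]))]
```

Lid edge moved from column 189.5 to 196: the tab is engaged.

Emit:
drive_tool --rows '[{"dx":-0.12,"dy":0,"dz":0,"wx":0,"wy":0,"wz":0,"hand":0},{"dx":-0.27,"dy":0,"dz":0,"wx":0,"wy":0,"wz":0,"hand":0},{"dx":-0.42,"dy":0,"dz":0,"wx":0,"wy":0,"wz":0,"hand":0},{"dx":-0.57,"dy":0,"dz":0,"wx":0,"wy":0,"wz":0,"hand":0},{"dx":-0.72,"dy":0,"dz":0,"wx":0,"wy":0,"wz":0,"hand":0},{"dx":-0.87,"dy":0,"dz":0,"wx":0,"wy":0,"wz":0,"hand":0},{"dx":-1.02,"dy":0,"dz":0,"wx":0,"wy":0,"wz":0,"hand":0},{"dx":-1.17,"dy":0,"dz":0,"wx":0,"wy":0,"wz":0,"hand":0},{"dx":-1.32,"dy":0,"dz":0,"wx":0,"wy":0,"wz":0,"hand":0},{"dx":-1.47,"dy":0,"dz":0,"wx":0,"wy":0,"wz":0,"hand":0},{"dx":-1.6,"dy":0,"dz":0,"wx":0,"wy":0,"wz":0,"hand":0},{"dx":-1.68,"dy":0,"dz":0,"wx":0,"wy":0,"wz":0,"hand":0},{"dx":-1.7,"dy":0,"dz":0,"wx":0,"wy":0,"wz":0,"hand":0}]'

```text
clock: 27.45
eef_pos: [0.573, 0.1693, 0.3057]
tool_rot: [0.712, 0.702, 0.0, 0.0]
ft_force: [0.4, 1.0, -0.0]
grip_width: 0.0001
grasp_force: 0.5
```

```bash
python3 weigh.py
cat > lid.py <<'E'
from h import *
g=cv2.cvtColor(snap('top','tl'),cv2.COLOR_RGB2GRAY); snap('scene','sl')
for v in (165,181,197): print(v,g[v,215:250])
E
python3 lid.py
```

```text
F [ 0.1668  0.0515 -0.0665] sd [0.2368 0.5081 0.1559] [ -0.0961 -46.9039  25.7491   0.0026   0.003   -0.0038] [0.5731 0.17   0.3055] -0.00018682225486307786
165 [173 172 175 177 177 174 159 163 174 176 177 178 177 179 176 176 176 179
 125  42  39  40  42  64  79  81  80  78 119 100  41  32  32  54 142]
181 [176 176 179 178 175 175 156 163 174 178 181 180 178 178 176 177 177 160
 151 154 141  88  39  53  50  56  74  96 131 102  38  34  33  60 148]
197 [175 176 176 176 155 146 168 175 172 178 179 177 178 174 175 175 174 129
  56  50  62  60  57  50  45  40  41  88 116  82  35  35  34  76 147]
```

Emit:
drive_tool --rows '[{"dx":-0.04,"dy":0,"dz":0,"wx":0,"wy":0,"wz":0,"hand":0},{"dx":-0.08,"dy":0,"dz":0,"wx":0,"wy":0,"wz":0,"hand":0},{"dx":-0.12,"dy":0,"dz":0,"wx":0,"wy":0,"wz":0,"hand":0},{"dx":-0.16,"dy":0,"dz":0,"wx":0,"wy":0,"wz":0,"hand":0},{"dx":-0.2,"dy":0,"dz":0,"wx":0,"wy":0,"wz":0,"hand":0},{"dx":-0.2,"dy":0,"dz":0,"wx":0,"wy":0,"wz":0,"hand":0}]'

```text
clock: 28.45
eef_pos: [0.5728, 0.1594, 0.3055]
tool_rot: [0.712, 0.703, -0.0, 0.0]
ft_force: [0.5, -0.5, -0.4]
grip_width: 0.0004
grasp_force: 0.0
```

Emit:
drive_tool --rows '[{"dx":-0.03,"dy":0,"dz":0,"wx":0,"wy":0,"wz":0,"hand":0},{"dx":-0.06,"dy":0,"dz":0,"wx":0,"wy":0,"wz":0,"hand":0},{"dx":-0.06,"dy":0,"dz":0,"wx":0,"wy":0,"wz":0,"hand":0}]'

```text
clock: 28.75
eef_pos: [0.5728, 0.1577, 0.3056]
tool_rot: [0.711, 0.703, 0.001, -0.001]
ft_force: [0.1, 4.4, -0.8]
grip_width: 0.0
grasp_force: 2.2
```

Emit:
drive_tool --rows '[{"dx":-0.03,"dy":0,"dz":0,"wx":0,"wy":0,"wz":0,"hand":0},{"dx":-0.06,"dy":0,"dz":0,"wx":0,"wy":0,"wz":0,"hand":0},{"dx":-0.06,"dy":0,"dz":0,"wx":0,"wy":0,"wz":0,"hand":0}]'

```text
clock: 29.05
eef_pos: [0.5728, 0.1563, 0.3056]
tool_rot: [0.711, 0.703, 0.002, -0.002]
ft_force: [0.3, 7.7, -1.6]
grip_width: 0.0001
grasp_force: 4.2
```

```bash
python3 weigh.py; python3 lid.py
```

```text
F [ 0.1041  8.1275 -0.3654] sd [0.4711 0.4413 0.3946] [ -4.6952 -46.9874  25.1376   0.9439  -2.289   -0.0062] [0.5728 0.1564 0.3056] 0.00019949876004054815
165 [177 173 172 175 175 172 169 156 163 176 175 175 172 172 173 176 176 176
 175 177 176 176 173 137  70  64  78  77 118  94  42  33  33  53 141]
181 [176 174 174 177 175 176 174 160 166 176 175 176 177 176 174 179 177 178
 176 173 174 175 175 125  43  52  72  94 131 101  38  33  33  58 148]
197 [175 176 174 176 175 173 176 158 162 172 172 175 175 173 172 178 177 175
 177 172 173 174 174 114  30  36  41  84 114  81  34  32  35  77 145]
```

Emit:
drive_tool --rows '[{"dx":-0.03,"dy":0,"dz":0,"wx":0,"wy":0,"wz":0,"hand":0},{"dx":-0.05,"dy":0,"dz":0,"wx":0,"wy":0,"wz":0,"hand":0},{"dx":-0.05,"dy":0,"dz":0,"wx":0,"wy":0,"wz":0,"hand":0}]'

```text
clock: 29.75
eef_pos: [0.5727, 0.1519, 0.3056]
tool_rot: [0.711, 0.703, 0.0, -0.0]
ft_force: [1.0, 3.3, -0.1]
grip_width: -0.0001
grasp_force: 1.3
```

Emit:
drive_tool --rows '[{"dx":-0.02,"dy":0,"dz":0,"wx":0,"wy":0,"wz":0,"hand":0},{"dx":-0.04,"dy":0,"dz":0,"wx":0,"wy":0,"wz":0,"hand":0},{"dx":-0.04,"dy":0,"dz":0,"wx":0,"wy":0,"wz":0,"hand":0}]'

```text
clock: 30.05
eef_pos: [0.5727, 0.1484, 0.3055]
tool_rot: [0.712, 0.702, -0.001, 0.0]
ft_force: [-0.2, 0.8, -0.3]
grip_width: 0.0001
grasp_force: 0.0
```

```bash
python3 weigh.py; python3 lid.py
```

```text
F [-0.1039  0.1294 -0.3139] sd [0.1729 0.4313 0.493 ] [ -0.0186 -46.2901  25.7782   0.0076  -0.0082  -0.0005] [0.5728 0.1492 0.3055] -5.2729089240533274e-05
165 [172 173 173 171 173 175 172 171 173 173 170 171 174 176 175 172 172 172
 171 172 173 175 176 176 175 173 175 165 155 105  42  33  31  55 140]
181 [174 176 173 171 175 174 172 175 176 175 173 173 159 165 173 173 173 174
 173 174 176 178 178 176 174 173 173 164 152  99  36  33  33  58 146]
197 [174 174 172 170 173 173 172 174 175 173 152 144 166 173 172 170 176 173
 172 174 176 175 174 173 171 171 173 160 135  79  32  33  34  76 144]
```

Emit:
drive_tool --rows '[{"dx":0.2,"dy":0,"dz":0,"wx":0,"wy":0,"wz":0,"hand":0},{"dx":0.5,"dy":0,"dz":-0.2,"wx":0,"wy":0,"wz":0,"hand":0},{"dx":0.6,"dy":0,"dz":-0.8,"wx":0,"wy":0,"wz":0,"hand":0},{"dx":0.6,"dy":0,"dz":-1.6,"wx":0,"wy":0,"wz":0,"hand":0},{"dx":0.6,"dy":2,"dz":-2.2,"wx":0,"wy":0,"wz":0,"hand":0},{"dx":0.6,"dy":-1,"dz":-2.4,"wx":0,"wy":0,"wz":0,"hand":0},{"dx":0.6,"dy":-3,"dz":-2.4,"wx":0,"wy":0,"wz":0,"hand":0},{"dx":1.6,"dy":-4,"dz":-2.4,"wx":0,"wy":0,"wz":0,"hand":0},{"dx":1.6,"dy":-4,"dz":-2.4,"wx":0,"wy":0,"wz":0,"hand":0},{"dx":1.6,"dy":-4,"dz":-2.4,"wx":0,"wy":0,"wz":0,"hand":0}]'

```text
clock: 31.45
eef_pos: [0.3718, 0.2329, 0.4254]
tool_rot: [0.711, 0.703, -0.0, -0.0]
ft_force: [0.1, 1.2, 0.6]
grip_width: 0.0001
grasp_force: 0.0
```

```bash
python3 plan.py; python3 lid.py; python3 -c "
from h import *
a=cv2.imread('pics/top0.png').astype(int); b=cv2.imread('pics/tl.png').astype(int)
bot.camera('top')
for t in('carton_a','carton_ferrule','tape_roll','lid'): print(t,[(round(r['score'],2),np.round(r['extent'],1)) for r in bot.look_for('top',t)][:4])
for z in(.335,): print(at('top',0,0,z)*0)
"
```

```text
t 31.45 pos [0.3718 0.2329 0.4254] psi -0.71 tilt [-0.0006  0.0004 -1.    ] F [0.1016 1.2242 0.6047] w 0.0001 g 0.0
165 [170 171 171 170 171 173 170 169 171 171 168 168 171 172 173 171 171 170
 170 169 174 175 174 174 174 172 173 164 151 101  39  32  33  55 139]
181 [174 174 172 170 173 173 173 172 172 171 173 170 158 163 171 171 173 172
 170 170 175 176 175 176 172 172 173 164 150  98  35  33  31  59 144]
197 [173 173 173 169 173 173 171 172 173 169 152 141 163 174 170 169 174 174
 169 170 174 175 175 171 168 170 172 159 132  78  31  31  32  75 141]
carton_a [(0.7, array([299.9, 238.8,  41.5,  40.2]))]
carton_ferrule [(0.67, array([385.5, 158.1,  34.7,  35.5])), (0.58, array([210.5, 182.4,  61. ,  71.1]))]
tape_roll [(0.75, array([376.4, 271.6,  25.3,  27.6]))]
lid [(0.69, array([210.4, 182.2,  70.2,  72.8]))]
[0. 0. 0.]
```

```bash
python3 -c "
from workcell import bot
print(bot.job_done())"
```

```text
the job is handed in; nothing more can be done
None
```

I handed the job in at about 31.5 s: the 0.82 kg carton is at the bottom of the bay with the 0.43 kg one on top. The lid snapped shut with no more than about 8 N read on the tab, the 0.13 kg carton is standing on the board, and the tape roll and small carton are where they were; the first lid push missed, passing just over the tab, so I redid it lower.

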